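# Feed the grinding fixture four clicks and lock it

## Task

With a fingertip, push the bar of the large click-stop dial on the grinding fixture round clockwise (seen from above) by exactly four clicks from where it stands, and leave it resting in the fourth click. Then push the lock lever beside it fully over, away from the robot. Work gently, only pushing: do not take the dial's bar or the lever between the fingers, and do not disturb the loose things around.

Things in the scene. Friction and masses are not known exactly. Their poses are not given: they have to be found in the camera images.
- fixture: the cast grey-green grinding fixture bolted to the bench: base 170 x 320 mm, its top 45 mm above the bench. Origin on the bench; x points to its back (away from the robot), y to its left, z up; the base spans x -70..100, y -160..160 mm. The dial stands on its right part (axis at x -8, y -80), the lock lever on its left part (x 12, y 95), and a flat steel tool rest, top 75 mm above the bench, along the back left (x 60..110, y -30..160). Its position and yaw differ each time
- feed_dial (a joint): angle of the click-stop dial, rad, growing clockwise seen from above. 15 clicks a turn: it rests at whole multiples of one click (0.4189 rad, 24 degrees), and starts in one of the clicks 0 to 3 (0 to 1.257 rad). Leaving a click takes about 0.15 N m (some 4 N at 40 mm radius); once past half way it snaps by itself into the next. End stops at -2.6 and 4.6 rad
- dial_centre (a point): centre of the dial, on its vertical axis, on the upper face of its aluminium disc; its axes turn with the dial, x towards the bar's square end, z up (disc diameter 110 mm, face 54 mm above the bench). A straight black bar 14 mm wide with upright sides stands across the disc from 45 mm on the pointed end to 50 mm on the square end, 28 mm tall above the face (top 82 mm above the bench)
- dial_pointer (a point): the tip of the bar's pointed end, 45 mm from the axis, at the bar's upper edge 82 mm above the bench; the bar has a white line towards it. At dial angle 0 it points to the fixture's -x; the last 10 mm of this end tapers to the point
- lock_lever (a joint): angle of the lock lever, rad: 0 leaning towards the fixture's front (-x, open), 1.0 leaning fully to its back (+x, locked, against a stop). Starts between 0 and 0.15. It turns about the fixture's y axis, stays where it is left and needs about 1 N at the ball
- lock_lever_tip (a point): centre of the black ball (diameter 26 mm) at the end of the lever's 10 mm steel rod, 80 mm from the lever's pivot; the pivot is at fixture x 12, y 95 mm, 67 mm above the bench. The ball is about 137 mm above the bench at both ends of its swing, 147 mm in the middle
- steel_blank: a steel bar 20 x 90 x 12 mm lying on the tool rest behind the lever: leave it alone
- screwdriver: a black-handled screwdriver 200 mm long, 26 mm thick, lying in front of the fixture (robot's side): leave it alone
- wrench: a steel wrench 180 mm long, lying to the right of the fixture: leave it alone
- jar: a clear screw-top jar, diameter 68, 85 mm tall, behind the fixture on the right: leave it alone
- oil_bottle: a white bottle, diameter 54, 150 mm tall, behind the fixture on the left: leave it alone
- parts_tray: an open grey tray 110 x 85 x 30 mm to the left of the fixture: leave it alone
- steel_collar: a plain steel collar, diameter 32, 12 mm tall, lying on the fixture's base between the dial and the lever: leave it alone

How it is judged:
On the way, in this order (a step that is already met when the one before it is completed fails the run):
1. the dial rests four clicks clockwise of where it started (distance of dial_pointer from where it was at the start of the episode between 0.063 and 0.0705 m and value of joint feed_dial between 1.424 and 3.183 rad), for 0.3 s.
2. then the lock lever is pushed fully over (value of joint lock_lever above 0.88 rad), for 0.2 s.
At the end, for the whole second after the job is handed in: the dial rests 4 clicks (within 0.3 of a click) clockwise of its starting click, and the lock lever stands beyond 0.88 rad of its 1.0 rad swing (all of step 1 and velocity of joint feed_dial between -0.1 and 0.1 rad/s and value of joint lock_lever above 0.88 rad); the robot touches nothing.
It fails at once if the dial's bar is taken between the fingers (z of the grasp point in the frame of dial_centre below 0.041 m and x of the grasp point in the frame of dial_centre between -0.05 and 0.055 m and y of the grasp point in the frame of dial_centre between -0.006 and 0.006 m).
It fails at once if the lever's ball is taken between the fingers (distance between the grasp point and lock_lever_tip below 0.016 m).
It fails at once if the dial is pressed harder than 50 N (contact force between the fingers and feed_dial above 50 N).
It fails at once if the lever is pressed harder than 50 N (contact force between the fingers and lock_lever above 50 N).
It fails at once if a loose thing is moved more than 15 mm (distance of any of steel_blank, screwdriver, wrench, jar, oil_bottle, parts_tray, steel_collar from where it was at the start of the episode above 0.015 m).
It also fails if it takes over 51 s, if anything falls off the work surface, if the arm or the gripper's body presses on something with over 40 N, if the wrist force passes 120 N, or if a joint passes its speed limit or range.

## Robot

A 7-joint arm with a two-finger parallel gripper is mounted at the origin on the work surface. World frame = base frame: x ahead of the robot, y to its left, z up, the work surface at z = 0. Lengths are in m, angles in rad, forces in N, time in s.
With the tool pointing down it reaches from about 0.425 to 0.8 m from the base axis. Payload 8.3 kg.
Tool frame: the origin (TCP) lies between the finger pads; the fingertips stand 19 mm ahead of it and the grasp point (between the pads) is the TCP; z points along the fingers, y is the line along which they close (so a half turn about z gives the same grasp; the last joint's range is limited). The gripper opens to 85 mm and grips with 20 to 120 N. Pads are 22 mm wide; open, the fingers measure 114 mm over their backs; the gripper's body (76 mm by 85 mm) begins 54 mm behind the grasp point. The pads swing forward as they close: fully open they stand 13 mm farther back than shut.
Start: joints at [-1.413, 0.383, 0.016, 1.37, -0.006, 1.388, -0.046], TCP at [0.137, 0.61, 0.25] pointing down, gripper open.
Joint ranges: [-2.95, 2.95], [-0.25, 2.06], [-1.52, 1.56], [0.18, 2.33], [-1.44, 4.58], [0.02, 2.06], [-3.01, 3.01]. Speed limits (rad/s): [2.39, 2.39, 3.01, 3.01, 3.14, 3.14, 3.14].

## Interface

Orientations are given as a unit quaternion [x, y, z, w].
In Python, from workcell import observe, cams, ticket gives the robot as it stands.
- The arm moves only by the shell command python3 -m handwheel 'ROWS' [FORCE]. ROWS is JSON, a list of rows, each a list of 5 numbers: the shift along the tool's x, y, z in mm, then the turn about the tool's z in units of 5 degrees (1.0 is 5 degrees), then the finger opening in mm, from 0 to 85.4. A call has 1 to 5 rows; each row shifts and turns the commanded pose from where the row before left it, along the tool's axes as they then stand; what a row does not reach is not made up. A row lasts 1/12 s, in which the tool goes at most 41.7 mm and 7.16 degrees, less where a joint would pass 70% of its speed; a pose out of reach is approached as far as the arm can. A call with a gripper value outside its range is refused whole. The fingers move at their own pace and stop on an object; FORCE is the grip in N (left out, the last holds). Time passes only in rows, so rows that do not move let the fingers close. It gives the time, the measured TCP pose, the force, the opening and the grip force at its end, in the units of the state.
- observe(): the state, without advancing time (a new reading comes with each control period).
- cams.snapshot(name): name is "scene" or "top" or "wrist"; returns a dict with "frame" (400x640x3 uint8, red, green, blue), "camera_matrix" (3x3 intrinsics, pixels), "R" (3x3) and "t" (3): a world point X has camera coordinates R X + t; the wrist camera has in their place "hand_eye" (4x4, takes a point from camera to tool coordinates, whose origin is the TCP and whose axes are the flange's). Camera axes: x right, y down, z forward; pixel columns grow to the right and rows downward; lengths in m; the calibration is good to about 2 mm. A picture is of the moment at which its call begins: read the wrist's pose just before it. There is no depth.
- ticket.sign_off(): hands the job in; it is judged then, once.
The state is a dict: "t": time; "joint_positions": joint angles; "qvel": joint speeds; "effort": joint torques, N m; "ee_pos": TCP position; "tool_rot": TCP orientation; "wrist_force": force on the tool from outside, world axes, zero at the start; "torque": the same for the moment, N m; "grip_width": finger opening in m; "grasp_force": force on a finger pad.
Only numpy, scipy, OpenCV 4.12 (cv2) and the standard library are available. Lean on these libraries where they do the work, as an engineer would, in place of code of your own. Each camera call takes 0.05 s, during which the arm holds its last target. There are 200 camera calls.

## Working session

There is one attempt and no reset: what is moved stays moved. The work goes in short steps, Python scripts to look and compute and a shell command to move; the robot and the scene stay as the last step left them, time stands still between calls to the robot, and variables do not carry over. Pictures are saved under pics/ and viewed, at most 10 in all, crops included, and the job is handed in when it is done.

```bash
mkdir -p pics; python3 - <<'E'
from workcell import observe,cams
import cv2
s=observe();print({k:s[k] for k in('t','ee_pos','tool_rot','grip_width')})
for n in('scene','top'):
    d=cams.snapshot(n);cv2.imwrite(f'pics/{n}0.png',d['frame'][:,:,::-1])
    print(n,d['camera_matrix'],d['R'],d['t'])
E
```

```text
{'t': 0.0, 'ee_pos': array([0.13675769, 0.60938311, 0.24927629]), 'tool_rot': array([ 1.10157385e-01,  9.93913684e-01, -9.66009191e-04, -8.36811388e-05]), 'grip_width': 0.08520608920111827}
scene [[474.41961793   0.         322.60609277]
 [  0.         474.41961793 199.52127497]
 [  0.           0.           1.        ]] [[-0.89653296  0.44263872  0.01730956]
 [ 0.33116552  0.69568022 -0.63746249]
 [-0.2942075  -0.5657738  -0.77028693]] [ 0.52867299 -0.17046944  1.58283533]
top [[466.96517695   0.         314.61026195]
 [  0.         466.96517695 200.67480946]
 [  0.           0.           1.        ]] [[ 0.00352112 -0.99973552  0.02272661]
 [-0.98577431 -0.00728913 -0.1679163 ]
 [ 0.16803754 -0.02181205 -0.98553925]] [0.01564047 0.63882997 1.0622177 ]
```

View pics/top0.png

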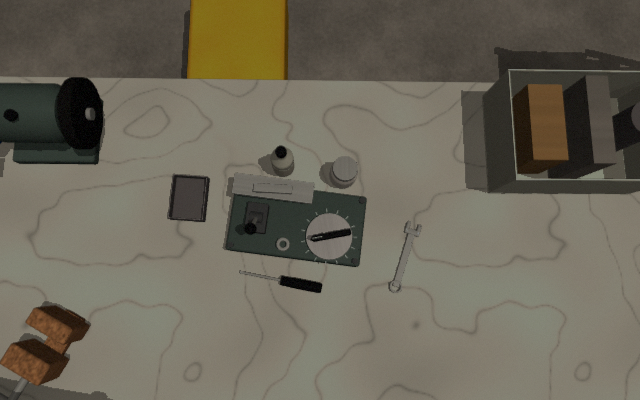

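View pics/scene0.png

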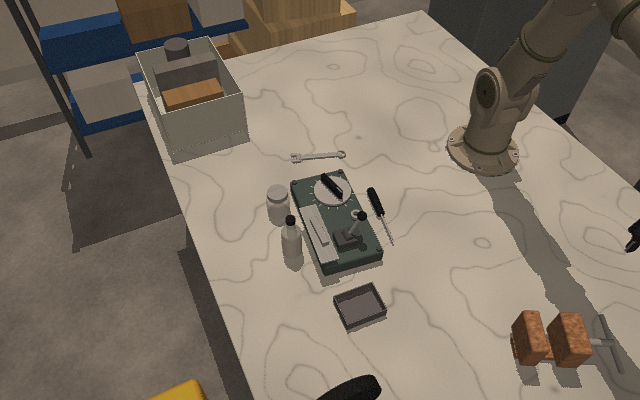

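```bash
cat > h.py <<'E'
import numpy as np,cv2
from workcell import observe,cams
from scipy.spatial.transform import Rotation as Ro
def back(d,u,v,z):
    K,R,t=d['camera_matrix'],d['R'],d['t']
    r=R.T@np.linalg.inv(K)@[u,v,1];c=-R.T@t
    return c+r*(z-c[2])/r[2]
def proj(d,X):
    p=d['camera_matrix']@(d['R']@np.array(X)+d['t']);return p[:2]/p[2]
E
python3 - <<'E'
from h import *
d=cams.snapshot('top')
for n,p,z in [('FL',(225,249),.045),('FR',(358,267),.045),('BR',(367,198),.045),('dial',(329,236),.054),('ball',(250,228),.137),('rest FL',(232,194),.075),('oil top',(281,152),.15),('driver',(322,287),.013)]: print(n,back(d,*p,z).round(4))
c=d['frame'][165:300,215:375]
cv2.imwrite('pics/top1.png',cv2.resize(c,None,fx=4.4,fy=4.4,interpolation=cv2.INTER_CUBIC)[:,:,::-1])
E
```

```text
FL [0.5231 0.2298 0.045 ]
FR [ 0.4824 -0.0839  0.045 ]
BR [ 0.6477 -0.1078  0.045 ]
dial [ 0.5544 -0.0152  0.054 ]
ball [0.5631 0.1617 0.137 ]
rest FL [0.6495 0.213  0.075 ]
oil top [0.7312 0.0962 0.15  ]
driver [ 4.353e-01 -3.000e-04  1.300e-02]
```

View pics/top1.png

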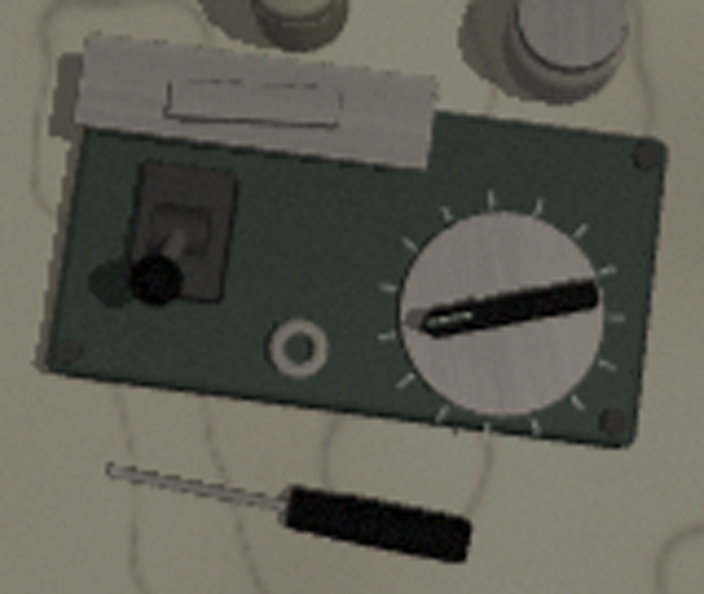

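```bash
python3 -m handwheel '[[0,0,0,-1.175,0],[0,0,0,-1.175,0],[0,0,0,-1.175,0],[0,0,0,-1.175,0],[-14,-35,0,0,0]]' 30 
python3 -m handwheel '[[-15,-37,0,0,0],[-15,-37,0,0,0],[-15,-37,0,0,0],[-15,-37,0,0,0],[-15,-37,0,0,0]]' >/dev/null
python3 -m handwheel '[[-15,-37,0,0,0],[-15,-37,0,0,0],[-15,-37,0,0,0],[-15,-37,0,0,0],[-15,-37,0,0,0]]' >/dev/null
python3 -m handwheel '[[-15,-37,0,0,0],[-15,-37,0,0,0],[-15,-37,0,0,0],[-15,-37,0,0,0],[-15,-37,0,0,0]]' >/dev/null
python3 -m handwheel '[[-15,-37,0,0,0],[-10,-35,0,0,0],[0,0,30,0,0],[0,0,30,0,0],[0,0,0,0,0]]'
cat > rep.py <<'E'
from h import *
import sys
C=np.array([.554,-.015])
s=observe();R=Ro.from_quat(s['tool_rot']).as_matrix()
print('t',s['t'],s['ee_pos'].round(4),'x',R[:2,0].round(3),'y',R[:2,1].round(3),'F',np.round(s['wrist_force'],1),'grip',s['grip_width'])
print('dial in tool xy mm',((C-s['ee_pos'][:2])@R[:2,:2]*1000).round(1))
E
python3 - <<'E'
exec(open('rep.py').read())
d=cams.snapshot('wrist');cv2.imwrite('pics/w0.png',d['frame'][:,:,::-1]);H=d['hand_eye'];K=d['camera_matrix']
def wp(u,v,z):
    r=R@H[:3,:3]@np.linalg.inv(K)@[u,v,1];c=s['ee_pos']+R@H[:3,3];return c+r*(z-c[2])/r[2]
def pw(X):
    p=K@(H[:3,:3].T@(R.T@(np.array(X)-s['ee_pos'])-H[:3,3]));return p[:2]/p[2]
print('dial px',pw([.554,-.015,.054]),'ptr',pw([.554-.0082,-.015+.0442,.082]),'ball',pw([.562,.162,.137]))
E
```

```text
t: 0.57
ee_pos: [0.1511, 0.5813, 0.2482]
tool_rot: [-0.102, 0.995, -0.0, -0.002]
wrist_force: [-0.7, 0.5, -0.4]
grip_width: 0.0253
grasp_force: 0.0
t: 2.23
ee_pos: [0.5176, 0.0086, 0.1849]
tool_rot: [-0.094, 0.996, -0.0, -0.004]
wrist_force: [-2.1, 0.6, -0.6]
grip_width: -0.0
grasp_force: 0.0
t 2.2333 [0.5176 0.0086 0.1849] x [-0.982 -0.187] y [-0.187  0.982] F [-2.1  0.6 -0.6] grip -1.6054249162522812e-06
dial in tool xy mm [-31.3 -30. ]
dial px [283.0389299  237.18541167] ptr [339.32334559 251.83304242] ball [547.9314105  349.38455016]
```

View pics/w0.png

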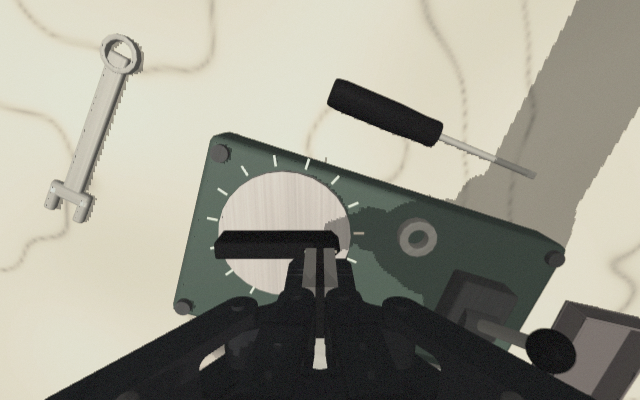

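```bash
python3 -m handwheel '[[0,0,34,0,0],[0,0,34,0,0],[0,0,34,0,0],[0,0,0,0,0],[0,0,0,0,0]]' >/dev/null; python3 rep.py
python3 -m handwheel '[[-3,0,0,0,0],[-3,0,0,0,0],[-2,0,0,0,0],[-2,0,0,0,0],[0,0,0,0,0]]' >/dev/null; python3 rep.py
python3 -m handwheel '[[-1,0,0,0,0],[-1,0,0,0,0],[-1,0,0,0,0],[0,0,0,0,0],[0,0,0,0,0]]' >/dev/null; python3 rep.py
```

```text
t 2.7 [0.5204 0.0099 0.0889] x [-0.982 -0.189] y [-0.189  0.982] F [ 0.2 -0.1  1.6] grip 0.0002433598195795334
dial in tool xy mm [-28.3 -30.8]
t 3.1167 [0.531  0.0112 0.0892] x [-0.982 -0.188] y [-0.188  0.982] F [-0.5 -0.1  0.8] grip -0.00026361359854549745
dial in tool xy mm [-17.7 -30.1]
t 3.5333 [0.533  0.0118 0.0882] x [-0.982 -0.188] y [-0.188  0.982] F [-3.9 -0.1  2.8] grip -0.00035697812918082807
dial in tool xy mm [-15.6 -30.2]
```

```bash
python3 -m handwheel '[[-1.3,0.7,0.5,0.5,0],[-1.3,0.7,0.5,0.5,0],[-1.3,0.7,0.5,0.5,0],[-1.3,0.7,0.5,0.5,0],[-1.3,0.7,0,0.5,0]]' >/dev/null; python3 rep.py
python3 -m handwheel '[[-1.3,0.7,0,0.5,0],[-1.3,0.7,0,0.5,0],[-1.3,0.7,0,0.5,0],[-1.3,0.7,0,0.5,0],[-1.3,0.7,0,0.5,0]]' >/dev/null; python3 rep.py
python3 -m handwheel '[[-1.3,0.7,0,0.5,0],[-1.3,0.7,0,0.5,0],[-1.3,0.7,0,0.5,0],[-1.3,0.7,0,0.5,0],[-1.3,0.7,0,0.5,0]]' >/dev/null; python3 rep.py
python3 - <<'E'
from h import *
d=cams.snapshot('top')
c=d['frame'][165:300,215:375]
cv2.imwrite('pics/top2.png',cv2.resize(c,None,fx=4.4,fy=4.4,interpolation=cv2.INTER_CUBIC)[:,:,::-1])
E
```

```text
t 3.95 [0.5403 0.0162 0.0864] x [-1.     0.031] y [0.031 1.   ] F [ 0.3  0.1 -0.2] grip 8.974294684137962e-05
dial in tool xy mm [-14.6 -30.7]
t 4.3667 [0.5459 0.0188 0.0861] x [-0.969  0.246] y [0.246 0.969] F [-5.2 -0.9  2.6] grip -0.0002014213886489196
dial in tool xy mm [-16.2 -30.7]
t 4.7833 [0.5545 0.0201 0.0864] x [-0.893  0.45 ] y [0.45  0.893] F [ 0.2 -0.2 -0.6] grip 0.0001332757171368527
dial in tool xy mm [-15.3 -31.5]
```

View pics/top2.png

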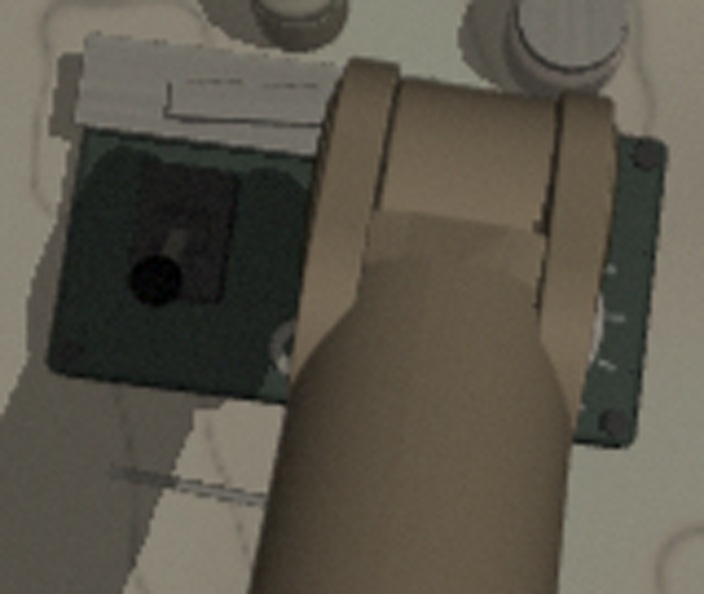

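```bash
python3 -m handwheel '[[-1.3,0.7,0,0.5,0],[-1.3,0.7,0,0.5,0],[-1.3,0.7,0,0.5,0],[-1.3,0.7,0,0.5,0],[-1.3,0.7,0,0.5,0]]' >/dev/null; python3 rep.py
python3 -m handwheel '[[-1.3,0.7,0,0.5,0],[-1.3,0.7,0,0.5,0],[-1.3,0.7,0,0.5,0],[-1.3,0.7,0,0.5,0],[-1.3,0.7,0,0.5,0]]' >/dev/null; python3 rep.py
python3 -m handwheel '[[-1.3,0.7,0,0.5,0],[-1.3,0.7,0,0.5,0],[-1.3,0.7,0,0.5,0],[-1.3,0.7,0,0.5,0],[0,0,0,0,0]]' >/dev/null; python3 rep.py
python3 -m handwheel '[[-1.3,0.7,0,0.5,0],[-1.3,0.7,0,0.5,0],[-1.3,0.7,0,0.5,0],[0,0,0,0,0],[0,0,0,0,0]]' >/dev/null; python3 rep.py
```

```text
t 5.25 [0.5604 0.0202 0.0861] x [-0.775  0.632] y [0.632 0.775] F [-4.5  1.6  2.5] grip -0.0001935742805540682
dial in tool xy mm [-17.2 -31.4]
t 5.6667 [0.5687 0.0176 0.0864] x [-0.62   0.785] y [0.785 0.62 ] F [-1.4  0.5  0.3] grip 0.00011252698123396843
dial in tool xy mm [-16.4 -31.8]
t 6.0833 [0.5734 0.0157 0.0862] x [-0.475  0.88 ] y [0.88  0.475] F [-3.3  3.3  2.7] grip 0.00025282765124691567
dial in tool xy mm [-17.8 -31.7]
t 6.5 [0.5774 0.0124 0.0863] x [-0.359  0.933] y [0.933 0.359] F [0.9 2.1 0.2] grip -0.00019402532149900712
dial in tool xy mm [-17.2 -31.7]
```

```bash
python3 -m handwheel '[[-1.3,0.7,0,0.5,0],[-1.3,0.7,0,0.5,0],[0,0,0,0,0],[0,0,0,0,0],[0,0,0,0,0]]' >/dev/null; python3 rep.py
cat > w.py <<'E'
exec(open('rep.py').read())
d=cams.snapshot('wrist');cv2.imwrite('pics/'+sys.argv[1],d['frame'][:,:,::-1])
E
python3 w.py w1.png
```

```text
t 6.9167 [0.5792 0.0099 0.0863] x [-0.275  0.961] y [0.961 0.275] F [0.1 0.1 0.2] grip -0.00017836165762688568
dial in tool xy mm [-17.  -31.1]
t 6.9167 [0.5792 0.0099 0.0863] x [-0.275  0.961] y [0.961 0.275] F [0.1 0.1 0.2] grip -0.00017836165762688568
dial in tool xy mm [-17.  -31.1]
```

View pics/w1.png

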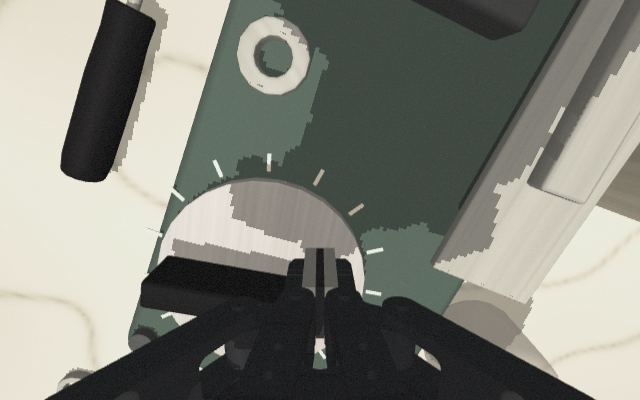

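```bash
python3 -m handwheel '[[10,0,0,0,0],[10,0,0,0,0],[0,0,-20,0,0],[0,0,-35,0,0],[0,0,-40,0,0]]' >/dev/null; python3 rep.py
python3 -m handwheel '[[0,0,-35,1.2,0],[0,0,0,1.2,0],[0,0,0,1.2,0],[0,0,0,1.1,0],[0,0,0,0,0]]' >/dev/null
python3 -m handwheel '[[33,-20,0,0,0],[33,-20,0,0,0],[33,-20,0,0,0],[31,-20,0,0,0],[0,0,0,0,0]]' >/dev/null; python3 w.py w2.png
python3 - <<'E'
from h import *
d=cams.snapshot('top')
c=d['frame'][165:300,215:375]
cv2.imwrite('pics/top3.png',cv2.resize(c,None,fx=4.4,fy=4.4,interpolation=cv2.INTER_CUBIC)[:,:,::-1])
E
```

```text
t 7.3833 [0.5719 0.0312 0.1805] x [-0.275  0.961] y [0.961 0.275] F [ 0.6  1.1 -0.1] grip 0.00017533075140592654
dial in tool xy mm [-39.5 -29.9]
t 8.2167 [0.5079 0.1789 0.2153] x [0.116 0.993] y [ 0.993 -0.116] F [-0.2  0.7 -0.6] grip -5.326809586798097e-05
dial in tool xy mm [-187.2   68.4]
```

View pics/top3.png

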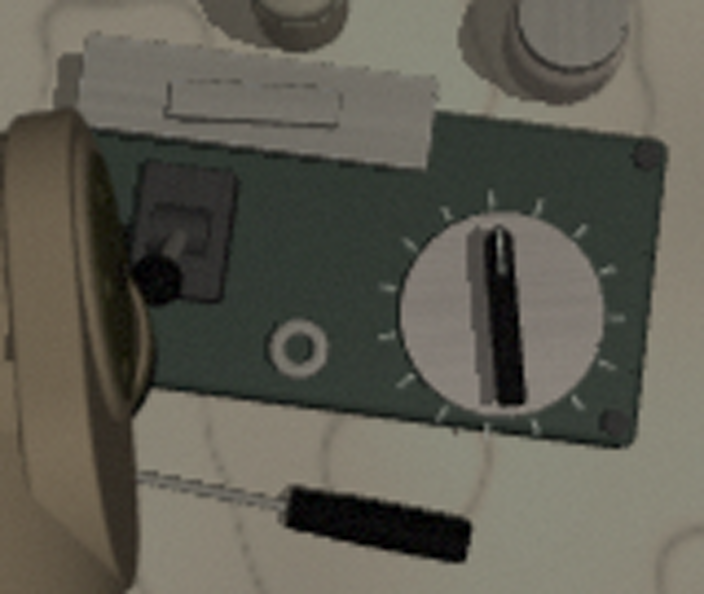

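View pics/w2.png

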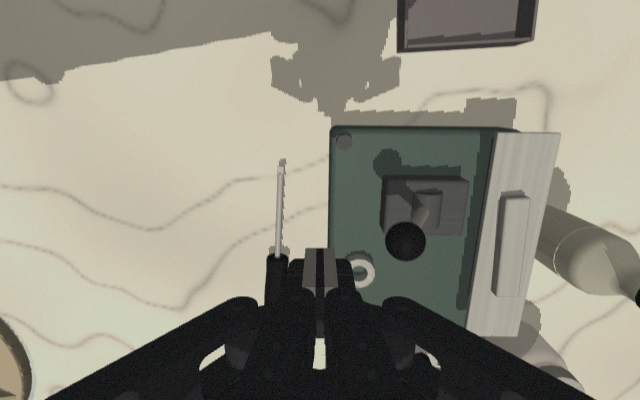

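```bash
python3 - <<'E'
exec(open('rep.py').read())
d=cams.snapshot('wrist');H=d['hand_eye'];K=d['camera_matrix']
r=R@H[:3,:3]@np.linalg.inv(K)@[405,241,1];c=s['ee_pos']+R@H[:3,3];X=c+r*(.138-c[2])/r[2]
print(X,R.T@(X-s['ee_pos']))
E
python3 -m handwheel '[[-10,0,34,0,0],[0,0,34,0,0],[0,0,0,0,0],[0,0,0,0,0],[0,0,0,0,0]]' >/dev/null; python3 rep.py
```

```text
t 8.3167 [0.5105 0.172  0.216 ] x [0.124 0.992] y [ 0.992 -0.124] F [ 0.2 -1.2  1. ] grip 0.00018833516042806466
dial in tool xy mm [-180.2   66.4]
[0.56428195 0.15217394 0.138     ] [-0.01301477  0.0559144   0.07791802]
t 8.7833 [0.5115 0.1581 0.1498] x [0.134 0.991] y [ 0.991 -0.134] F [1.  0.2 0.5] grip 0.00027514555026601984
dial in tool xy mm [-165.9   65.3]
```

```bash
python3 -m handwheel '[[0,7,0,0,0],[0,7,0,0,0],[0,7,0,0,0],[0,5,0,0,0],[0,5,0,0,0]]' >/dev/null; python3 rep.py
python3 -m handwheel '[[0,5,0,0,0],[0,5,0,0,0],[0,5,0,0,0],[0,5,0,0,0],[0,5,0,0,0]]' >/dev/null; python3 rep.py
python3 -m handwheel '[[0,5,0,0,0],[0,5,0,0,0],[0,5,0,0,0],[0,5,0,0,0],[0,5,0,0,0]]' >/dev/null; python3 rep.py
python3 -m handwheel '[[0,3,0,0,0],[0,3,0,0,0],[0,3,0,0,0],[0,0,0,0,0],[0,0,0,0,0]]' >/dev/null; python3 w.py w3.png
```

```text
t 9.2 [0.5419 0.1547 0.1487] x [0.133 0.991] y [ 0.991 -0.133] F [-1.6 -0.3  1.4] grip 0.00019210213120810635
dial in tool xy mm [-166.6   34.6]
t 9.6167 [0.5664 0.1514 0.1482] x [0.133 0.991] y [ 0.991 -0.133] F [-0.3 -0.1  0.7] grip 7.792154124078346e-05
dial in tool xy mm [-166.6    9.9]
t 10.0333 [0.5911 0.1482 0.1481] x [0.133 0.991] y [ 0.991 -0.133] F [-1.6 -0.  -0.8] grip 0.00022935834196623076
dial in tool xy mm [-166.6  -15. ]
t 10.45 [0.5998 0.1469 0.1483] x [0.133 0.991] y [ 0.991 -0.133] F [ 1.   0.3 -1.2] grip -0.00012539545154939902
dial in tool xy mm [-166.5  -23.9]
```

View pics/w3.png

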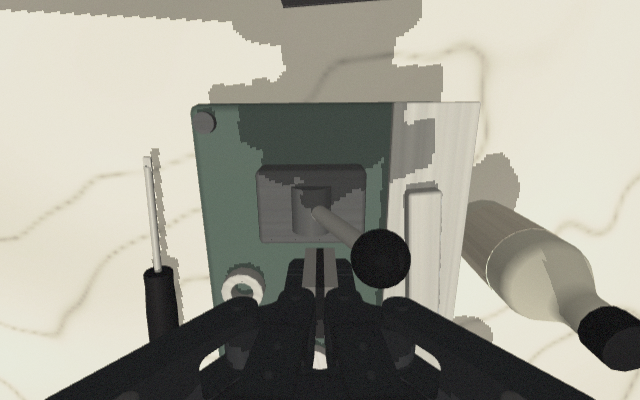

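```bash
python3 -m handwheel '[[0,2,0,0,0],[0,2,0,0,0],[0,1,0,0,0],[0,1,0,0,0],[0,0,0,0,0]]' >/dev/null; python3 rep.py
python3 -m handwheel '[[0,1,0,0,0],[0,1,0,0,0],[0,1,0,0,0],[0,1,0,0,0],[0,0,0,0,0]]' >/dev/null; python3 rep.py
```

```text
t 10.9167 [0.6057 0.1461 0.1483] x [0.133 0.991] y [ 0.991 -0.133] F [-1.8  0.1 -0.5] grip 0.000363959638302441
dial in tool xy mm [-166.6  -29.8]
t 11.3333 [0.6083 0.1459 0.1478] x [0.133 0.991] y [ 0.991 -0.133] F [-7.1  0.7  1.9] grip -0.0003424918047659019
dial in tool xy mm [-166.7  -32.5]
```

Force is rising as the lever meets its stop; a couple more mm to confirm, then retreat and look.

```bash
python3 -m handwheel '[[0,1,0,0,0],[0,1,0,0,0],[0,0,0,0,0],[0,0,0,0,0],[0,0,0,0,0]]' >/dev/null; python3 rep.py
python3 -m handwheel '[[0,-10,0,0,0],[0,-20,0,0,0],[0,-20,-20,0,0],[0,-20,-35,0,0],[0,-20,-35,0,0]]' >/dev/null
python3 -m handwheel '[[40,0,0,0,0],[40,0,0,0,0],[40,0,0,0,0],[0,0,0,0,0],[0,0,0,0,0]]' >/dev/null;python3 rep.py
python3 - <<'E'
from h import *
d=cams.snapshot('top')
O=np.array([.571,.0638]);y=-.13;Rm=np.array([[np.cos(y),-np.sin(y)],[np.sin(y),np.cos(y)]])
for a in (0,.88,1.): 
    p=O+Rm@[.012+.08*np.sin(a-.5),.095];print(a,(proj(d,[*p,.067+.08*np.cos(a-.5)])-[215,165])*4.4)
c=d['frame'][165:300,215:375]
cv2.imwrite('pics/top4.png',cv2.resize(c,None,fx=4.4,fy=4.4,interpolation=cv2.INTER_CUBIC)[:,:,::-1])
E
```

```text
t 11.75 [0.6089 0.1458 0.1475] x [0.133 0.991] y [ 0.991 -0.133] F [-13.7   0.1   6.3] grip -0.0003921665615396715
dial in tool xy mm [-166.7  -33.1]
t 12.5833 [0.5378 0.2799 0.2376] x [0.127 0.992] y [ 0.992 -0.127] F [ 0.3 -0.2  0.4] grip -0.00026141633929270016
dial in tool xy mm [-290.4   53.6]
0 [154.15534592 288.99659007]
0.88 [174.57716963 153.44165439]
1.0 [178.10385465 137.92185608]
```

View pics/top4.png

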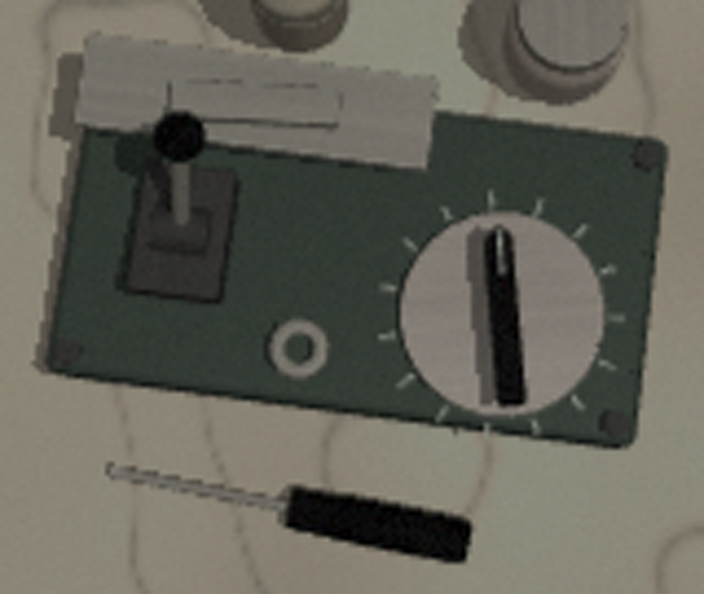

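The ball is at (180,136), which matches a fully locked lever (predicted 178,138). The dial has turned four clicks and nothing loose has moved.

```bash
python3 -c "
from workcell import ticket
print(ticket.sign_off())"
```

```text
the job is handed in; nothing more can be done
None
```

The job is handed in: the last top picture shows the dial resting four clicks clockwise of its start and the lock lever fully over against its stop, with none of the loose things in view moved (the wrench and tray were outside that picture); the sign-off gave no verdict.

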